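Let down the weight of the cheese press

ROBOT

A 7-joint arm with a two-finger parallel gripper is mounted at the origin on the work surface; the furniture and walls round the work are solid. World frame = base frame: x ahead of the robot, y to its left, z up, the work surface at z = 0. Lengths are in m, angles in rad, forces in N, time in s.
With the tool pointing down it reaches from about 0.425 to 0.875 m from the base axis. Payload 4.7 kg.
Tool frame: the origin (TCP) lies midway between the tips of the shut fingers; the grasp point (between the pads) lies 19 mm behind it; z points along the fingers, y is the line along which they close (so a half turn about z gives the same grasp; the last joint's range is limited). The gripper opens to 87 mm and grips with 3 to 60 N. Pads are 19 mm wide; open, the fingers measure 117 mm over their backs; the gripper's body (75 mm by 190 mm) begins 51 mm behind the grasp point.
Start: joints at [-1.252, 0.321, -0.07, 1.45, 0.023, 1.371, -0.057], TCP at [0.195, 0.62, 0.223] pointing down, gripper open.
Joint ranges: [-2.86, 2.86], [-0.3, 2.09], [-1.38, 1.24], [0.06, 2.45], [-1.56, 4.7], [0.09, 2.05], [-2.69, 2.69]. Speed limits (rad/s): [2.57, 2.57, 3.14, 3.14, 3.14, 3.14, 3.14].

INTERFACE

Orientations are given as a rotation vector (axis times angle).
In Python, from bench import ctrl gives the robot as it stands.
- The arm moves only by the shell command python3 inch.py 'ROWS' [FORCE]. ROWS is a JSON list of rows, 1 to 20 of them, each written [[dx, dy, dz], turn, opening]: dx, dy, dz in m, then a turn about the tool's z in rad, then the opening from 0.0 (shut) to 1.0 (fully open); each row is the pose to reach, as a shift and turn from the pose commanded when the command began, along the tool's axes at that moment; what a row does not reach only later rows make up. A row lasts 1/10 s, in which the tool goes at most 0.05 m and 0.15 rad, less where a joint would pass 70% of its speed; a pose out of reach is approached as far as the arm can. The fingers move at their own pace and stop on an object; FORCE is the grip in N (left out, the last holds). Time passes only in rows, so rows that do not move let the fingers close. It prints the time, the measured TCP pose, the force, the opening and the grip force at its end. Input that does not fit is refused with a message, and nothing moves.
- ctrl.get_state(): the state, without advancing time (a new reading comes with each control period).
- ctrl.get_image(name): name is "side" or "top"; returns the picture (400x640x3 uint8, red, green, blue); there is no depth.
- ctrl.camera_model(name): a dict with "vertical_fov" (degrees; the focal length in pixels is half the picture's height over the tangent of half this angle, whatever the lens; pixels are square), "cx", "cy" (the principal point, pixels), "rvec" (rotation vector, rad) and "tvec" (3), from world to camera coordinates, as OpenCV has them. Camera axes: x right, y down, z forward; pixel columns grow to the right and rows downward; lengths in m; the calibration is good to about 2 mm. A picture is of the moment at which its call begins. camera_model takes no time and is no camera call.
- ctrl.close_job(): hands the job in; it is judged then, once.
The state is a dict: "time": time; "joint_positions": joint angles; "qd": joint speeds; "joint_torque": joint torques, N m; "position": TCP position; "tool_rot": TCP orientation; "ft_force": force on the tool from outside, world axes, zero at the start; "torque": the same for the moment, N m; "grip_width": opening from 0.0 (shut) to 1.0 (fully open); "grip_force": force on a finger pad.
Only numpy, scipy, OpenCV 4.12 (cv2) and the standard library are available. Lean on these libraries where they do the work, as an engineer would, in place of code of your own. Each camera call takes 0.05 s, during which the arm holds its last target. There are 200 camera calls.

TASK

The weight of the cheese press hangs on its ratchet. Take the wooden-handled release rod, reach with its steel end through the guard under the tail of the pawl, lift the pawl clear of the teeth and let the weight down on the rod, gently, without letting it drop, pushing it down or forcing the rod against the press, until the plate rests by its own weight on the follower in the mould. Then draw the rod out and lay it flat on the worktop clear of the press; work the press with the rod only, and leave the jar, the mug and the salt mill where they stand.

Things in the scene. Friction and masses are not known exactly. Their poses are not given: they have to be found in the camera images.
- press: fixed cheese press, 190 mm deep (x), 300 wide (y), 296 tall: wooden board (top 24 mm up), toothed upright bar 22 mm wide at y = +105, round post at y = -105, wooden tie bar across the top. Origin: middle of its underside; x points away from the robot, y left, z up. The bar's front face is at x = 0; its teeth stand 7 mm out toward the robot, 14 mm apart.
- mould: white plastic mould, 126 mm across, 93 tall, fixed in the middle of the press board, with a wooden follower (disc) inside. The follower's top is 55 to 113 mm above the worktop, as full as the mould is; it is not measured. Origin: centre of its underside.
- ram_height (a joint): height of the crosshead (m), up is positive, -0.002 to 0.096. The crosshead slides almost freely on bar and post and carries weight and press plate (88 mm across, its underside 55 mm + this value above the worktop); 0.37 to 0.49 kg in all. It cannot sink while the pawl is in the teeth. At the start it can still rise 8 mm or more. The plate should meet the follower at under 40 mm/s.
- ram: the crosshead with all it carries. Origin: on the bar's front face, middle of its width, 130 mm + ram_height above the worktop; axes as the press. On the robot's side it has the guard: two upright cheek plates, 27 mm apart inside, reaching out to x = -40, joined at the bottom by a sill whose top is 11 mm below the origin (x -40 to -34). The pawl lies between the cheeks.
- guard (a point): in the guard's opening, midway between the sill and the resting tail of the pawl, 40 mm in front of ram's origin; the opening is about 15 mm high, 27 wide. The rod goes in along +x of the press; its tip should end 10 to 16 mm past this point; at about 20 mm it strikes the body of the pawl.
- pawl (a joint): angle of the pawl about its pin (rad): 0 = home in the teeth; the nose clears them at about 0.22; 0.28 = stop: what lifts its tail then carries the whole crosshead. A light spring (1 N at the tail) and the load drive it home when the tail is let go. From 0 to the stop the tail rises 10 mm. Shortly before the nose clears, the crosshead rises 2 mm; then it settles on the rod.
- pawl_tail (a point): underside of the rounded end of the pawl's tail, middle of its 16 mm width: the place to lift. It stands 8 mm out of the guard toward the robot, the tail sloping down to it.
- rod: release rod on the worktop: wooden handle 100 mm long, 18 wide, 22 tall; a straight steel rod, 9 mm diameter, stands 117 mm out of its +x end. Origin: underside of the handle, middle of its length; x points to the steel tip, z up; the steel's axis is 11 mm above the underside. 0.12 kg. Grip it firmly by the front half of the handle, across y.
- rod_tip (a point): rounded tip of the steel rod, on its axis, 167.5 mm from the rod's origin along x
- herb_jar: bystander: spice jar with a red cap, 45 mm across, 106 mm tall, origin under its middle
- mug: bystander: green and white mug, 90 x 122 x 107 mm, origin under its middle
- salt_mill: bystander: small salt mill, 44 mm across, 90 mm tall, origin under its middle

How it is judged:
On the way, in this order (a step that is already met when the one before it is completed fails the run):
1. the release rod is picked up (height (world z) of rod above 0.06 m), for 0.1 s.
2. the pawl is lifted clear of the teeth by the rod (value of joint pawl above 0.2 rad and contact force between rod and ram above 1 N), for 0.1 s.
3. the weight rests on the follower (contact force between ram and mould above 1.5 N), for 0.3 s.
At the end, for the whole second after the job is handed in: The press plate rests on the follower with more than 1.5 N of its weight; the rod lies still on the worktop (handle and tip below 30 mm), touching no part of the press (contact force between ram and mould above 1.5 N and height (world z) of each of rod, rod_tip below 0.03 m and linear speed of rod below 0.02 m/s and contact force between rod and press below 0.1 N).
It fails at once if the rod is forced against the crosshead, pawl or guard with more than 10 N (contact force between rod and ram above 10 N).
It fails at once if the plate is pressed or banged onto the follower (more than 7.5 N; its own weight is at most 4.9 N) (contact force between ram and mould above 7.5 N).
It fails at once if the weight drops (sinks faster than 0.2 m/s) (velocity of joint ram_height below -0.2 m/s and distance of rod from where it was at the start of the episode above 0.05 m).
It fails at once if the hand or arm works the press instead of the rod (more than 2 N) (contact force between any of the fingers, the arm and press above 2 N).
It fails at once if a bystander is moved more than 20 mm (distance of any of herb_jar, mug, salt_mill from where it was at the start of the episode above 0.02 m).
It also fails if it takes over 72 s, if anything falls off the work surface, if the arm or the gripper's body presses on something with over 40 N, if the wrist force passes 120 N, or if a joint passes its speed limit or range.

## Working session

There is one attempt and no reset: what is moved stays moved. The work goes in short steps, Python scripts to look and compute and a shell command to move; the robot and the scene stay as the last step left them, time stands still between calls to the robot, and variables do not carry over. Pictures are saved under pics/ and viewed, at most 14 in all, crops included, and the job is handed in when it is done.

```bash
ls; mkdir -p pics; python3 - <<'E'
from bench import ctrl
import cv2
s=ctrl.get_state();print(s)
for n in("side","top"):
    cv2.imwrite(f"pics/{n}0.png",ctrl.get_image(n)[:,:,::-1]);print(ctrl.camera_model(n))
E
```

```text
bench.py
inch.py
pics
{'time': 0.0, 'joint_positions': array([-1.2519055 ,  0.32182978, -0.07007655,  1.45169884,  0.02260108,
        1.37078094, -0.05690097]), 'qd': array([ 1.64005995e-03,  2.04539708e-03, -1.02114286e-03, -3.65745207e-04,
        3.07904243e-04,  4.47177869e-05, -1.37362596e-03]), 'joint_torque': array([ 6.50485958e-05, -4.91285419e+01, -4.03436981e-01, -3.12537146e+01,
       -6.38693897e-02,  4.33574268e-02,  1.88176305e-04]), 'position': array([0.19494582, 0.61949022, 0.22144507]), 'tool_rot': array([-4.76848968e-01, -3.10499728e+00,  3.01659422e-03]), 'ft_force': array([0.29826213, 0.30301467, 0.7763643 ]), 'torque': array([ 0.0415432 , -0.00495984,  0.0445628 ]), 'grip_force': 0.0, 'grip_width': 1.0012469074881103}
{'vertical_fov': 45.070519889501305, 'cx': 324.3373758517581, 'cy': 196.28804779234784, 'rvec': array([ 2.43767816,  0.07772656, -0.04507345]), 'tvec': array([-0.48831441, -0.01887472,  1.43478649])}
{'vertical_fov': 47.55369049464382, 'cx': 324.15740309398325, 'cy': 199.5451819607264, 'rvec': array([ 2.13755227, -2.18393071,  0.13908414]), 'tvec': array([-0.12400336,  0.52686307,  1.51176713])}
```

View pics/side0.png

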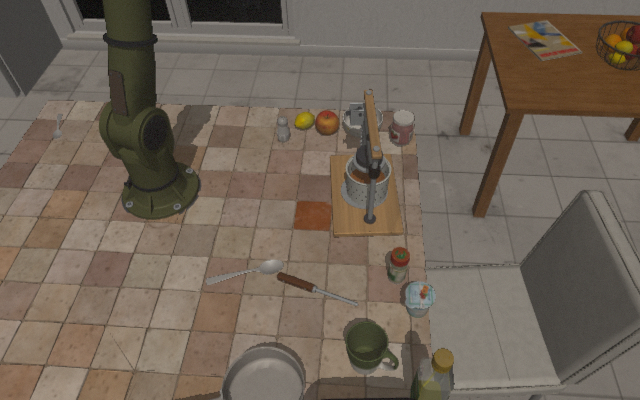

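View pics/top0.png

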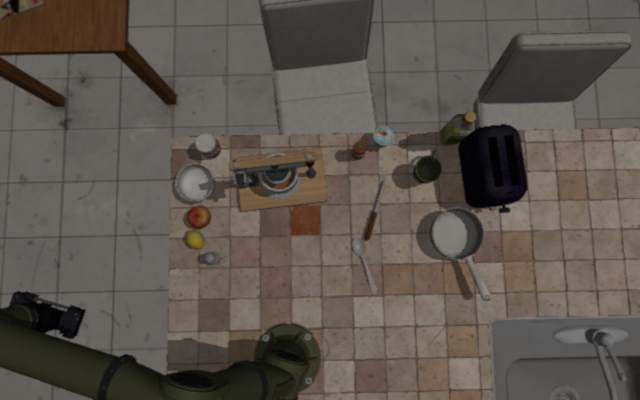

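The side view shows the rod's handle at (296,282) and its tip near (356,304). The press board spans about (330–400, 155–235), with the toothed bar on its far side. In the top view the handle is at (371,225), the tip at (381,182) and the press around (280,180).

```bash
cat > h.py <<'E'
import numpy as np, cv2
from bench import ctrl
def cam(n):
    m=ctrl.camera_model(n); f=200/np.tan(np.radians(m["vertical_fov"])/2)
    K=np.array([[f,0,m["cx"]],[0,f,m["cy"]],[0,0,1]]); R=cv2.Rodrigues(m["rvec"])[0]
    return K,R,np.array(m["tvec"])
def proj(n,P):
    K,R,t=cam(n); q=(np.atleast_2d(P)@R.T+t)@K.T; return q[:,:2]/q[:,2:]
def ray(n,uv):
    K,R,t=cam(n); return -R.T@t, R.T@np.linalg.inv(K)@np.array([*uv,1.])
def cast(n,uv,z):
    o,d=ray(n,uv); return o+d*(z-o[2])/d[2]
def tri(uvs,uvt):
    A=[];b=[]
    for n,uv in(("side",uvs),("top",uvt)):
        o,d=ray(n,uv); d=d/np.linalg.norm(d); M=np.eye(3)-np.outer(d,d); A.append(M); b.append(M@o)
    return np.linalg.lstsq(np.vstack(A),np.hstack(b),rcond=None)[0]
def shot(n,name=None):
    im=ctrl.get_image(n)[:,:,::-1].copy()
    if name: cv2.imwrite(f"pics/{name}.png",im)
    return im
def crop(im,x0,y0,x1,y1,s): return cv2.resize(im[y0:y1,x0:x1],None,fx=s,fy=s,interpolation=cv2.INTER_CUBIC)
E
python3 - <<'E'
from h import *
s=cv2.imread("pics/side0.png");t=cv2.imread("pics/top0.png")
a=crop(s,325,80,425,240,3.7);b=crop(t,225,140,335,215,3.6);c=crop(s,265,260,375,320,3.6)
c2=crop(t,350,170,400,245,2)
W=np.zeros((600,780,3),np.uint8)
W[:a.shape[0],:a.shape[1]]=a;W[:b.shape[0],375:375+b.shape[1]]=b;W[280:280+c.shape[0],375:375+c.shape[1]]=c
cv2.imwrite("pics/c0.png",np.clip(W*1.5,0,255).astype(np.uint8))
E
```

```text
(no output)
```

View pics/c0.png

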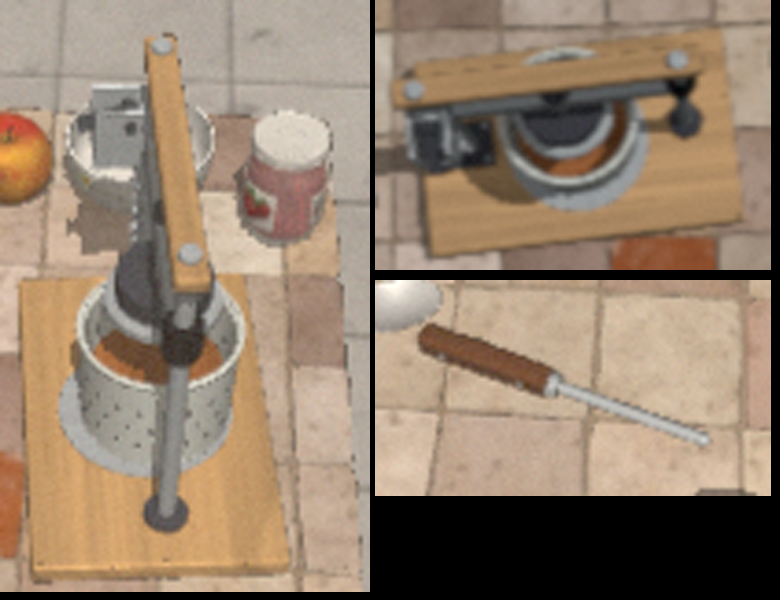

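The crops show the guard and pawl housing as a light grey box at side ≈(355,115) and top ≈(245,178). The front board corners are at side ≈(331,156) and (334,234), and at top ≈(241,210) and (327,200). The rod's handle runs side (282,274) to (315,288), with its tip near (357,304).

```bash
python3 - <<'E'
from h import *
s=cv2.imread("pics/side0.png");t=cv2.imread("pics/top0.png")
for n,im,pts in(("side",s,[(330.9,155.9),(333.6,234),(402.8,234)]),("top",t,[(240.8,210.3),(326.9,200.3),(319.4,149.2)])):
    g=cv2.cvtColor(im,cv2.COLOR_BGR2GRAY)
    p=cv2.cornerSubPix(g,np.float32(pts).reshape(-1,1,2),(3,3),(-1,-1),(3,50,.01)).reshape(-1,2)
    for a,b in zip(pts,p): print(n,a,b,cast(n,a,.024).round(4),cast(n,b,.024).round(4))
# rod
for n,im,box in(("side",s,(270,262,365,312)),("top",t,(355,175,390,245))):
    x0,y0,x1,y1=box;h=cv2.cvtColor(im[y0:y1,x0:x1],cv2.COLOR_BGR2HSV)
    m=((h[:,:,1]>120)&(h[:,:,2]<130)).astype(np.uint8)
    k,l,st,c=cv2.connectedComponentsWithStats(m);i=1+st[1:,4].argmax()
    ys,xs=np.where(l==i);P=np.c_[xs,ys].astype(np.float32)+[x0,y0]
    r=cv2.minAreaRect(P.astype(np.float32));print(n,len(P),r,P.mean(0),cast(n,P.mean(0),.012 if n=="side" else .013).round(4))
    st_=(h[:,:,1]<50)&(h[:,:,2]>110); k,l,ss,c=cv2.connectedComponentsWithStats(st_.astype(np.uint8))
    for j in range(1,k):
        if ss[j,4]>15: print(' steel',ss[j]+[x0,y0,0,0,0],c[j]+[x0,y0])
E
```

```text
side (330.9, 155.9) [330.9 155.9] [0.5    0.1472 0.024 ] [0.5    0.1472 0.024 ]
side (333.6, 234) [333.47614 236.57324] [ 0.5248 -0.1476  0.024 ] [ 0.5249 -0.156   0.024 ]
side (402.8, 234) [404.93146 235.8448 ] [ 0.7097 -0.1366  0.024 ] [ 0.7152 -0.1423  0.024 ]
top (240.8, 210.3) [239.18422 211.99121] [0.4942 0.1495 0.024 ] [0.4886 0.155  0.024 ]
top (326.9, 200.3) [326.7834  199.15744] [ 0.5223 -0.1447  0.024 ] [ 0.5263 -0.1444  0.024 ]
top (319.4, 149.2) [319.4 149.2] [ 0.7014 -0.1227  0.024 ] [ 0.7014 -0.1227  0.024 ]
side 208 ((294.59527587890625, 281.1635437011719), (36.055137634277344, 7.145323753356934), 19.179006576538086) [295.26442308 280.93269231] [ 0.4359 -0.29    0.012 ]
 steel [270 262  14   9 105] [275.77142857 265.5047619 ]
 steel [313 287  45  19 145] [335.3862069  296.54482759]
top 108 ((370.3211364746094, 225.59632873535156), (4.214435577392578, 26.81913948059082), 16.699243545532227) [370.21296296 225.56481481] [ 0.4334 -0.2911  0.013 ]
 steel [355 176  23  27 492] [364.99390244 188.24593496]
 steel [384 175   6  13  43] [387.09302326 180.44186047]
 steel [379 190  11  13  50] [384.46 196.78]
 steel [355 205  16  21 174] [361.52873563 213.64367816]
 steel [381 206   9  26 145] [385.57931034 217.75862069]
 steel [374 224   6   9  29] [376.89655172 227.62068966]
 steel [355 227   6   6  18] [356.44444444 229.16666667]
 steel [381 235   9  10  78] [385.51282051 239.43589744]
```

```bash
python3 - <<'E'
from h import *
s=cv2.imread("pics/side0.png");t=cv2.imread("pics/top0.png")
def edge(n,im,a,b,z,w=4,N=40):
    g=cv2.GaussianBlur(im,(0,0),.8).astype(np.float32); a,b=np.array(a),np.array(b)
    nrm=np.array([-(b-a)[1],(b-a)[0]]);nrm=nrm/np.linalg.norm(nrm); off=np.arange(-w,w+.01,.25); out=[]
    for f in np.linspace(.08,.92,N):
        q=(a+f*(b-a)+off[:,None]*nrm).astype(np.float32)
        v=cv2.remap(g,q[None,:,0],q[None,:,1],cv2.INTER_CUBIC)[0]
        d=np.abs(np.diff(v,axis=0)).sum(1); k=d.argmax(); out.append(q[k]+.125*nrm)
    W=np.array([cast(n,p,z)[:2] for p in out],np.float32)
    vx,vy,x,y=cv2.fitLine(W,cv2.DIST_HUBER,0,.001,.001).ravel()
    r=(W-[x,y])@np.array([-vy,vx]);print(n,'pt',x,y,'dir',vx,vy,'ang',np.degrees(np.arctan2(vy,vx)),'mad mm',1e3*np.median(abs(r)))
edge("side",s,(330.9,156),(333.6,234),.024)
edge("top",t,(240.8,210.3),(326.9,200.3),.024)
edge("top",t,(326.9,200.3),(319.4,149.2),.024)
edge("side",s,(333.6,234.5),(402.8,234.5),.024,3)
for a,b in(((369.05,92.7),(235.8,165)),((376.4,148.6),(308.9,156.7))): print('bolt',tri(a,b))
a=crop(s,340,92,380,150,10);b=crop(t,228,165,264,195,10)
W=np.zeros((580,780,3),np.uint8);W[:,:400]=a;W[:300,410:770]=b
cv2.imwrite("pics/c1.png",np.clip(W*1.7,0,255).astype(np.uint8))
E
```

```text
side pt 0.5122468 -0.0153202135 dir 0.104765885 -0.99449694 ang -83.98632 mad mm 1.533649
top pt 0.5094117 -0.0074794963 dir 0.109812394 -0.99395233 ang -83.695496 mad mm 1.0099682
top pt 0.6121868 -0.13702269 dir 0.9968036 0.07989106 ang 4.5823035 mad mm 0.87116396
side pt 0.6149028 -0.14442094 dir 0.99982744 0.01857666 ang 1.0644252 mad mm 1.3814238
bolt [0.59940301 0.11693629 0.29080804]
bolt [ 0.61847685 -0.09216703  0.29229756]
```

View pics/c1.png

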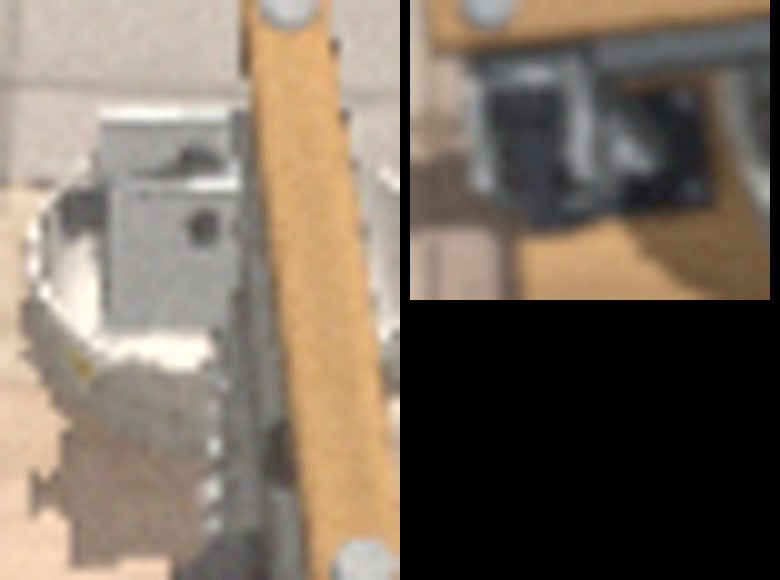

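The crop shows the guard's near cheek in the side view, with its front edge at u≈350.7, top front corner at v≈110 and bottom at v≈124.5. The dark tail pokes out at (346–350, 111–115). In the top view the cheeks are at u≈235 and 245, and the tail's end is near v≈187.5. Next I work out the rod pose, the guard height and the first move.

```bash
cat >> h.py <<'E'
from scipy.spatial.transform import Rotation as Ro
YAW=np.radians(5.7); XD=np.array([np.cos(YAW),np.sin(YAW),0]); YD=np.array([-XD[1],XD[0],0]); RAM=np.array([.5934,.1168,0])
def delta(xyz,yaw=None):
    """shift in tool axes, and turn so that tool x (mod half turn) points along world yaw"""
    s=ctrl.get_state(); R=Ro.from_rotvec(s["tool_rot"]).as_matrix(); d=R.T@(np.array(xyz)-s["position"]); w=0
    if yaw is not None:
        v=R.T@[np.cos(yaw),np.sin(yaw),0]; w=np.arctan2(v[1],v[0]); w=(w+np.pi/2)%np.pi-np.pi/2
    print("t",round(s["time"],2),"pos",s["position"].round(4),"delta",d.round(4),"turn",round(w,3),"tilt",R[2,:2].round(4),"xax",R[:2,0].round(3),"q",s["joint_positions"].round(2))
E
python3 - <<'E'
from h import *
for n,l in(("side",[(357.2,304.4),(314.4,289.2),(278.9,275.3)]),("top",[(381,182)])):
    for p in l: print(n,p,cast(n,p,.011).round(4))
c=np.array([.4347,-.2905]);
# cheek heights: vertical line at near cheek outer front corner
for name,off,px in(("near top",(-.040,-.016),(350.8,110.2)),("near bot",(-.040,-.016),(350.5,124.5)),("far top",(-.040,.016),(350,103)),("tail",(-.048,-.008),(346.3,115))):
    P=RAM+off[0]*XD+off[1]*YD
    zz=np.linspace(.1,.3,401);q=proj("side",P+np.c_[zz*0,zz*0,zz]);i=abs(q[:,1]-px[1]).argmin();print(name,P,zz[i],q[i],px)
print('top guard at z .2',proj("top",[RAM-.04*XD+y*YD+[0,0,z] for z in(.2,.22) for y in(-.015,.015)]))
P=cast("side",(357.2,304.4),.011)[:2];a=P-c;yaw=np.arctan2(a[1],a[0]);print("len",np.hypot(*a),"yaw",yaw)
delta([*(P-.1295*a/np.hypot(*a)),.223],yaw)
delta([.44,.0,.26])
E
```

```text
side (357.2, 304.4) [ 0.5933 -0.345   0.011 ]
side (314.4, 289.2) [ 0.4859 -0.3099  0.011 ]
side (278.9, 275.3) [ 0.3924 -0.2756  0.011 ]
top (381, 182) [ 0.5839 -0.3339  0.011 ]
near top [0.55518689 0.09690632 0.        ] 0.248 [350.41414777 110.15624885] (350.8, 110.2)
near bot [0.55518689 0.09690632 0.        ] 0.198 [349.87807548 124.48506923] (350.5, 124.5)
far top [0.55200866 0.1287481  0.        ] 0.246 [349.60613708 103.06831796] (350, 103)
tail [0.54643189 0.10407221 0.        ] 0.225 [347.00809476 114.99755087] (346.3, 115)
top guard at z .2 [[247.52488629 184.30346211]
 [237.69552992 185.47613901]
 [246.43757953 183.2643871 ]
 [236.46429886 184.45373629]]
len 0.1676991679275235 yaw -0.33098433660112736
t 0.1 pos [0.1949 0.6196 0.2216] delta [-0.5399 -0.7972 -0.    ] turn 0.026 tilt [-0.0001 -0.0017] xax [-0.954  0.3  ] q [-1.25  0.32 -0.07  1.45  0.02  1.37 -0.06]
t 0.1 pos [0.1949 0.6196 0.2216] delta [-0.4197 -0.5176 -0.0375] turn 0 tilt [-0.0001 -0.0017] xax [-0.954  0.3  ] q [-1.25  0.32 -0.07  1.45  0.02  1.37 -0.06]
```

```bash
python3 inch.py '[[[-0.03, -0.037, -0.01], 0, 1], [[-0.06, -0.074, -0.02], 0, 1], [[-0.09, -0.111, -0.04], 0, 1], [[-0.12, -0.148, -0.04], 0, 1], [[-0.15, -0.185, -0.04], 0, 1], [[-0.18, -0.222, -0.04], 0, 1], [[-0.21, -0.259, -0.04], 0, 1], [[-0.24, -0.296, -0.04], 0, 1], [[-0.27, -0.333, -0.04], 0, 1], [[-0.30, -0.37, -0.04], 0, 1], [[-0.33, -0.407, -0.04], 0, 1], [[-0.36, -0.444, -0.04], 0, 1], [[-0.39, -0.481, -0.04], 0, 1], [[-0.42, -0.518, -0.04], 0, 1], [[-0.42, -0.518, -0.04], 0, 1]]' && python3 - <<'E'
from h import *
delta([.4708,-.3029,.15],-.335)
E
```

```text
time: 1.6
position: [0.4414, -0.0071, 0.2627]
tool_rot: [0.494, 3.101, -0.002]
ft_force: [0.2, -0.2, -0.1]
grip_width: 1.001
grip_force: 0.0
t 1.6 pos [ 0.4414 -0.0071  0.2627] delta [-0.1196 -0.2719  0.1132] turn 0.019 tilt [-0.0015 -0.0012] xax [-0.951  0.311] q [-0.71 -0.2   0.58  1.89  0.11  1.42  1.1 ]
```

```bash
python3 inch.py '[[[-0.017, -0.039, 0.01], 0, 1], [[-0.034, -0.078, 0.02], 0, 1], [[-0.051, -0.117, 0.03], 0, 1], [[-0.068, -0.156, 0.05], 0.01, 1], [[-0.085, -0.195, 0.07], 0.019, 1], [[-0.102, -0.234, 0.09], 0.019, 1], [[-0.1196, -0.272, 0.113], 0.019, 1], [[-0.1196, -0.272, 0.113], 0.019, 1], [[-0.1196, -0.272, 0.113], 0.019, 1]]' && python3 - <<'E'
from h import *
delta([.4708,-.3029,.003],-.335)
s=shot("side","side1");t=shot("top","top1")
a=crop(s,265,180,385,320,4);b=crop(t,350,170,410,250,5)
W=np.zeros((560,790,3),np.uint8);W[:a.shape[0],:a.shape[1]]=a;W[:400,485:785]=b
cv2.imwrite("pics/c2.png",np.clip(W*1.5,0,255).astype(np.uint8))
E
```

```text
time: 2.5
position: [0.4715, -0.2958, 0.148]
tool_rot: [-0.51, -3.096, 0.002]
ft_force: [0.3, 0.0, 0.4]
grip_width: 1.001
grip_force: 0.0
t 2.5 pos [ 0.4715 -0.2958  0.148 ] delta [-0.0022 -0.0067  0.145 ] turn 0.009 tilt [ 0.004  -0.0017] xax [-0.947  0.321] q [-0.36  0.27  1.01  1.81 -0.24  1.2   1.96]
```

View pics/c2.png

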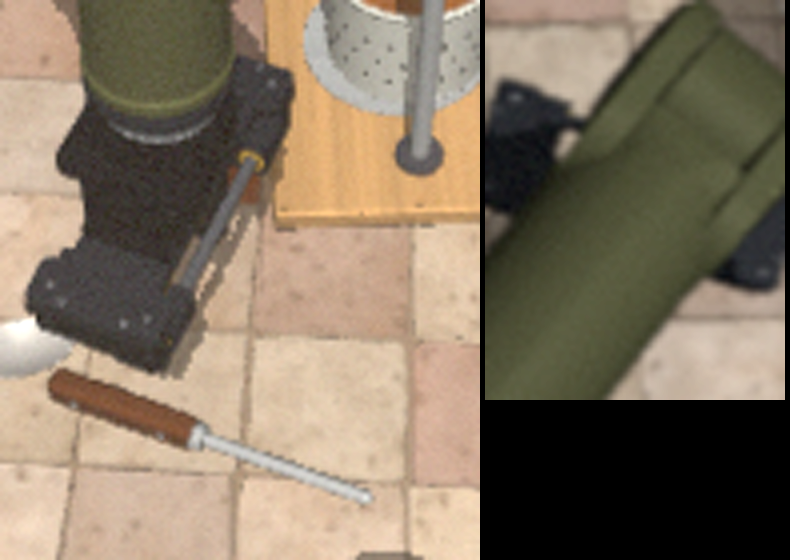

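The side view shows the open gripper standing above and behind the rod, with the rod unmoved (handle front near (314,288), tip near (357,304)). The arm hides the rod in the top view. I go down in stages.

```bash
python3 inch.py '[[[0, 0, 0.03], 0, 1], [[0, 0, 0.06], 0, 1], [[0, 0, 0.085], 0, 1], [[0, 0, 0.085], 0, 1], [[0, 0, 0.085], 0, 1], [[0, 0, 0.085], 0, 1]]' && python3 - <<'E'
from h import *
delta([.4708,-.3029,.003],-.335)
E
```

```text
time: 3.2
position: [0.4745, -0.2953, 0.0668]
tool_rot: [0.503, 3.097, 0.001]
ft_force: [-0.2, 0.1, 0.9]
grip_width: 0.995
grip_force: 0.0
t 3.2 pos [ 0.4745 -0.2953  0.0668] delta [ 0.0014 -0.0085  0.0638] turn 0.013 tilt [-0.0039  0.0011] xax [-0.948  0.317] q [-0.29  0.37  0.95  1.89 -0.35  1.05  2.05]
```

```bash
python3 inch.py '[[[0.001, -0.0085, 0.03], 0.013, 1], [[0.001, -0.0085, 0.045], 0.013, 1], [[0.001, -0.0085, 0.045], 0.013, 1], [[0.001, -0.0085, 0.045], 0.013, 1], [[0.001, -0.0085, 0.045], 0.013, 1]]' | head -3; python3 inch.py '[[[0, 0, 0], 0, 1]]'|head -3;  python3 - <<'E'
from h import *
delta([.4708,-.3029,.003],-.335)
E
```

```text
time: 3.7
position: [0.47, -0.3035, 0.0207]
tool_rot: [0.526, 3.096, -0.0]
time: 3.8
position: [0.4699, -0.3034, 0.0205]
tool_rot: [0.526, 3.096, -0.0]
t 3.8 pos [ 0.4699 -0.3034  0.0205] delta [-0.0006  0.0008  0.0175] turn -0.001 tilt [-0.0017  0.0002] xax [-0.944  0.33 ] q [-0.23  0.45  0.9   1.92 -0.42  0.98  2.1 ]
```

```bash
python3 inch.py '[[[0, 0, 0.009], 0, 1], [[0, 0, 0.0165], 0, 1], [[0, 0, 0.0165], 0, 1], [[0, 0, 0.0165], 0, 0.6], [[0, 0, 0.0165], 0, 0], [[0, 0, 0.0165], 0, 0], [[0, 0, 0.0165], 0, 0], [[0, 0, 0.0165], 0, 0], [[0, 0, 0.0165], 0, 0], [[0, 0, 0.0165], 0, 0]]' 60;  python3 - <<'E'
from h import *
delta([.4708,-.3029,.003],-.335)
E
```

```text
time: 4.8
position: [0.4691, -0.3032, 0.0031]
tool_rot: [0.527, 3.097, 0.0]
ft_force: [-0.3, -0.1, -0.1]
grip_width: 0.448
grip_force: 0.0
t 4.8 pos [ 0.4691 -0.3032  0.0031] delta [-0.0015  0.0008  0.0001] turn -0.002 tilt [-0.0001  0.0001] xax [-0.944  0.33 ] q [-0.21  0.47  0.89  1.93 -0.45  0.95  2.12]
```

```bash
python3 inch.py '[[[0, 0, 0], 0, 0], [[0, 0, 0], 0, 0], [[0, 0, 0], 0, 0], [[0, 0, 0], 0, 0], [[0, 0, 0], 0, 0], [[0, 0, 0], 0, 0]]' 60|tail -3;  python3 inch.py '[[[0, 0, -0.02], 0, 0], [[0, 0, -0.04], 0, 0], [[0, 0, -0.06], 0, 0], [[0, 0, -0.08], 0, 0], [[0, 0, -0.09], 0, 0], [[0, 0, -0.09], 0, 0], [[0, 0, -0.09], 0, 0]]' ;python3 - <<'E'
from h import *
delta([.41,-.08,.19],YAW)
E
```

```text
ft_force: [0.3, 0.3, -0.6]
grip_width: 0.2
grip_force: 59.9
time: 6.1
position: [0.4688, -0.3027, 0.0923]
tool_rot: [-0.526, -3.096, -0.001]
ft_force: [-0.3, 0.1, -1.0]
grip_width: 0.203
grip_force: 59.9
t 6.1 pos [ 0.4688 -0.3027  0.0923] delta [ 0.1291  0.1909 -0.0975] turn -0.436 tilt [0.0008 0.0004] xax [-0.944  0.33 ] q [-0.3   0.34  0.98  1.86 -0.32  1.1   2.03]
```

```bash
python3 inch.py '[[[0.016, 0.008, -0.02], -0.05, 0], [[0.032, 0.022, -0.04], -0.11, 0], [[0.048, 0.042, -0.06], -0.18, 0], [[0.064, 0.062, -0.08], -0.25, 0], [[0.075, 0.074, -0.095], -0.3, 0], [[0.08, 0.081, -0.1], -0.335, 0], [[0.08, 0.081, -0.1], -0.335, 0]]' ;python3 - <<'E'
from h import *
delta(RAM-.185*XD+[0,0,.2],YAW)
E
```

```text
time: 6.8
position: [0.4205, -0.199, 0.1928]
tool_rot: [-0.001, 3.141, 0.002]
ft_force: [0.4, 0.4, -0.8]
grip_width: 0.198
grip_force: 59.9
t 6.8 pos [ 0.4205 -0.199   0.1928] delta [ 0.011   0.2975 -0.0068] turn -0.099 tilt [-0.0008  0.0014] xax [-1.    -0.001] q [-0.6  -0.15  0.93  1.96  0.12  1.27  1.86]
```

```bash
python3 inch.py '[[[0.011, 0.03, 0], 0, 0], [[0.011, 0.06, 0], 0, 0], [[0.011, 0.09, 0], -0.02, 0], [[0.011, 0.12, 0], -0.04, 0], [[0.011, 0.15, 0], -0.06, 0], [[0.011, 0.18, -0.002], -0.08, 0], [[0.011, 0.21, -0.004], -0.099, 0], [[0.011, 0.24, -0.007], -0.099, 0], [[0.011, 0.27, -0.007], -0.099, 0], [[0.011, 0.29, -0.007], -0.099, 0], [[0.011, 0.2975, -0.007], -0.099, 0], [[0.011, 0.2975, -0.007], -0.099, 0], [[0.011, 0.2975, -0.007], -0.099, 0]]' ;python3 - <<'E'
from h import *
delta(RAM-.185*XD+[0,0,.2],YAW)
s=shot("side","side2");t=shot("top","top2")
a=crop(s,290,90,380,160,8.5)
b=crop(t,210,140,290,240,2.5)
cv2.imwrite("pics/c3.png",np.clip(a*1.6,0,255).astype(np.uint8))
E
```

```text
time: 8.1
position: [0.41, 0.0956, 0.1992]
tool_rot: [0.149, -3.137, 0.002]
ft_force: [-0.1, -0.9, -1.8]
grip_width: 0.204
grip_force: 59.9
t 8.1 pos [0.41   0.0956 0.1992] delta [ 0.0004  0.0029 -0.0008] turn -0.004 tilt [ 0.0015 -0.0012] xax [-0.995 -0.095] q [-0.79 -0.19  0.44  2.02  0.09  1.3   1.29]
```

View pics/c3.png

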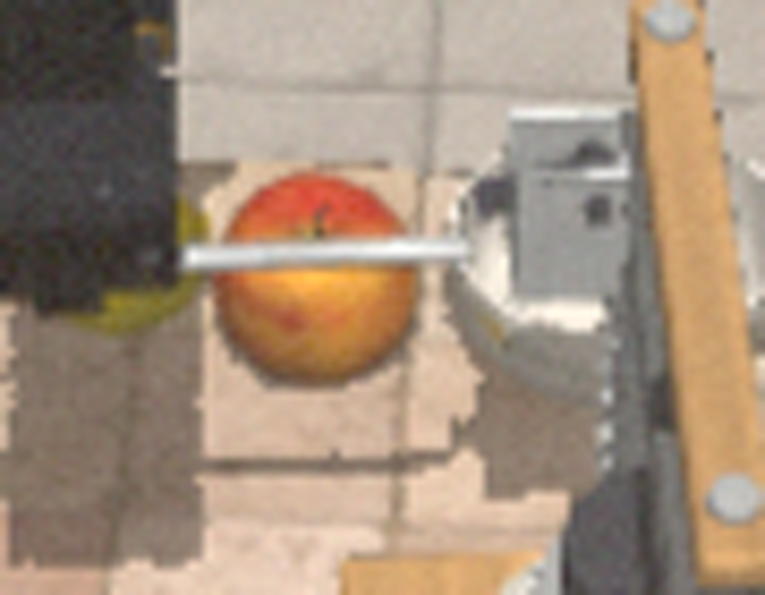

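```bash
python3 - <<'E'
from h import *
s=ctrl.get_state();R=Ro.from_rotvec(s["tool_rot"]).as_matrix();x=-R[:,0]
T=s["position"]+.1295*x+[0,0,.008]; H=s["position"]+.02*x+[0,0,.008]
print("pos",s["position"].round(4),"tip pred",T.round(4),proj("side",T),"meas 345.1 119.2; ", proj("side",s["position"]+.06*x+[0,0,.008]), "rod near u", 290+250/8.5, 90+253/8.5, "top",proj("top",T),proj("top",T-.05*x))
print("press coords of tip", (T-RAM)@XD,(T-RAM)@YD)
print(proj("side",T+[0,0,.01])-proj("side",T),proj("side",T+.01*YD)-proj("side",T),proj("side",T+.01*XD)-proj("side",T))
t=cv2.imread("pics/top2.png");b=crop(t,215,155,285,235,7.5)
cv2.imwrite("pics/c4.png",np.clip(b*1.7,0,255).astype(np.uint8))
E
```

```text
pos [0.4101 0.0957 0.1998] tip pred [0.539  0.108  0.2077] [[344.20148884 118.88042295]] meas 345.1 119.2;  [[318.77914473 119.55031126]] rod near u 319.4117647058824 119.76470588235294 top [[243.78142208 189.23067985]] [[245.35545145 205.58053581]]
press coords of tip -0.05498031616261521 -0.003398075679880705
[[ 0.07160698 -2.83037124]] [[-0.21111206 -2.39731111]] [[ 3.6550217  -0.10924489]]
```

View pics/c4.png

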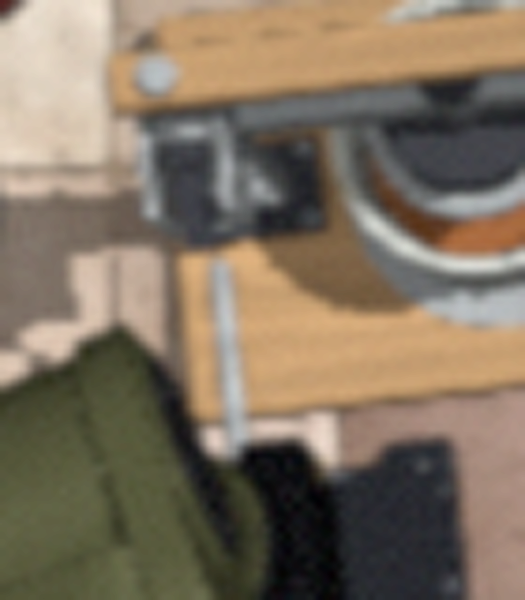

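The top view shows the rod's tip at (244.3,189.7) and the tail's end at about (241.7,187). The rod therefore sits about 4–5 mm too far to −y and must move to +y. I shift it, slip the tip just under the tail's end, then feel upward.

```bash
python3 inch.py '[[[0, 0.0025, 0], 0, 0], [[0, 0.0045, 0], 0, 0], [[0, 0.0045, 0], 0, 0], [[-0.003, 0.0045, 0], 0, 0], [[-0.006, 0.0045, 0], 0, 0], [[-0.009, 0.0045, 0], 0, 0], [[-0.011, 0.0045, 0], 0, 0], [[-0.011, 0.0045, 0], 0, 0], [[-0.011, 0.0045, 0], 0, 0]]'; python3 inch.py '[[[0, 0, -0.001], 0, 0], [[0, 0, -0.002], 0, 0], [[0, 0, -0.003], 0, 0], [[0, 0, -0.003], 0, 0]]'; python3 - <<'E'
from h import *
s=ctrl.get_state();R=Ro.from_rotvec(s["tool_rot"]).as_matrix();x=-R[:,0]
T=s["position"]+.1295*x+[0,0,.008];print(T,(T-RAM)@XD,(T-RAM)@YD,s["ft_force"],s["torque"])
E
```

```text
time: 9.1
position: [0.4204, 0.1027, 0.2]
tool_rot: [0.152, -3.138, 0.0]
ft_force: [-0.7, 0.1, -1.5]
grip_width: 0.2
grip_force: 59.9
time: 9.5
position: [0.4205, 0.1028, 0.2033]
tool_rot: [-0.153, 3.137, 0.0]
ft_force: [1.1, -0.5, -2.0]
grip_width: 0.2
grip_force: 59.9
[0.54940405 0.11536282 0.21138863] -0.04392115611525753 0.00293958871662797 [ 1.05997168 -0.54271162 -2.02611555] [ 0.06658541 -0.04604285  0.00117976]
```

```bash
f(){ grep -E 'posi|ft'; }; python3 inch.py '[[[0, -0.001, -0.001], 0, 0], [[0, -0.001, -0.001], 0, 0], [[0, -0.001, -0.001], 0, 0]]'|f; python3 inch.py '[[[0, 0, -0.001], 0, 0], [[0, 0, -0.001], 0, 0], [[0, 0, -0.001], 0, 0]]'|f; python3 inch.py '[[[0, 0, -0.001], 0, 0], [[0, 0, -0.001], 0, 0], [[0, 0, -0.001], 0, 0]]'|f; python3 - <<'E'
from h import *
print(ctrl.get_state()["torque"]); s=shot("side","side3");cv2.imwrite("pics/c5.png",np.clip(crop(s,320,90,380,140,10)*1.6,0,255).astype(np.uint8))
E
```

```text
position: [0.4205, 0.1017, 0.2041]
ft_force: [0.1, -0.2, -1.5]
position: [0.4205, 0.1018, 0.2051]
ft_force: [0.1, -0.2, -0.4]
position: [0.4205, 0.1018, 0.2061]
ft_force: [-0.3, 1.0, -1.1]
[0.04892411 0.02544752 0.02668752]
```

View pics/c5.png

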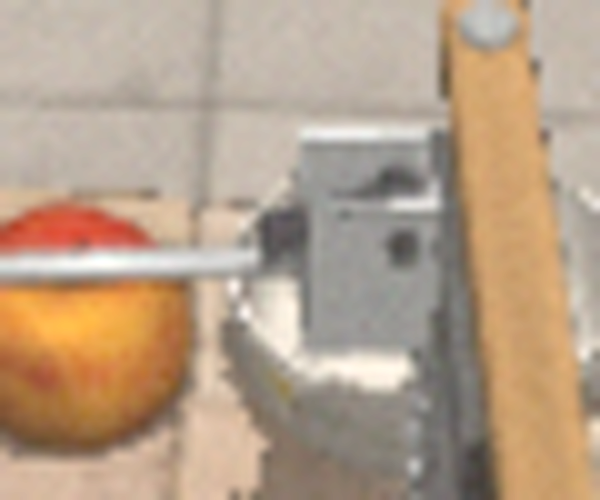

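The tail is the dark block at about (346–350, 110.5–115.5). The rod comes in at v≈116 and seems to run under the tail, but it blends with the white bowl behind. I check the pixel values and subtract the earlier picture.

```bash
python3 - <<'E'
import cv2,numpy as np
a=cv2.cvtColor(cv2.imread("pics/side0.png"),6);b=cv2.cvtColor(cv2.imread("pics/side3.png"),6)
print("cols",list(range(340,354)))
for r in range(108,122): print(r,a[r,340:354],b[r,340:354])
E
```

```text
cols [340, 341, 342, 343, 344, 345, 346, 347, 348, 349, 350, 351, 352, 353]
108 [ 99 113 118 115 119 122 120 124 130  91  97  97  94  94] [100 117 122 120 118 120 120 125 130  99  95  95  94  94]
109 [ 94 115 113 110 110 113 118 119 105  91  87  92  95  82] [ 98 115 118 113 112 115 121 125 104  92  93  95  96  82]
110 [ 91 112 108  91  85  99 114  96 100  81  73  90  98 101] [ 93 112 108  87  89  96 119 102  98  77  80  94  99 103]
111 [117 129 128 124 122 119  73  65  56  57  65  99  94  92] [120 127 129 125 122 119  73  65  57  56  66  97  95  93]
112 [116 126 128 127 133  87  57  60  57  57  62  97  94  96] [119 129 128 130 136  90  53  61  59  60  62  97  98  94]
113 [118 124 123 125  97  94  58  59  60  57  63  97  97  98] [116 123 122 120  98  95  55  58  57  55  58  98  99  95]
114 [126 123 126 138  79  96  62  64  61  55  65  96  93  97] [117 118 119 111  92 101  57  58  52  57  66  98  95  98]
115 [121 120 124 146  92  99  79  71  94  79  75  98  97  95] [127 130 133 134 133 127  70  57  72  67  74  99  98  98]
116 [124 118 101 117  95 103  98 109 126 100  78  96  94  92] [133 132 130 127 114 106  73  75  82  78  75  97  95  96]
117 [124 120 107 127  96 102 115 126 128  96  77  96  96  96] [105 101 100 107  90  89  90  96 101  81  78  96  96  97]
118 [122 122 118 146  93 106 121 127 136 117  78  93  95  94] [124 123 120 151  94 108 123 132 137 120  78  97  96  97]
119 [124 121 113 125  90 108 125 134 141 128  81  96  95  95] [125 126 114 127  92 110 125 137 146 125  77  96  98  99]
120 [125 121 108  99 129 116 128 139 146 144  75  94  96  93] [126 125 111  97 130 115 133 143 152 144  80  97  95  93]
121 [125 122 110  93 146 120 130 143 149 143  83  96  94  93] [126 122 112  99 150 124 130 145 151 145  82  97  96  95]
```

The tip lies under the tail: rows 115–117 in columns 346–349 have darkened, and the tail itself has not moved. I keep feeling upward.

```bash
f(){ grep -E 'posi|ft'|cut -c1-60; }; for i in 1; do :; done; python3 inch.py '[[[0, 0, -0.001], 0, 0], [[0, 0, -0.002], 0, 0], [[0, 0, -0.002], 0, 0], [[0, 0, -0.002], 0, 0]]'|f; python3 inch.py '[[[0, 0, -0.001], 0, 0], [[0, 0, -0.001], 0, 0], [[0, 0, -0.001], 0, 0]]'|f; python3 inch.py '[[[0, 0, -0.001], 0, 0], [[0, 0, -0.001], 0, 0], [[0, 0, -0.001], 0, 0]]'|f;python3 inch.py '[[[0, 0, -0.001], 0, 0], [[0, 0, -0.001], 0, 0], [[0, 0, -0.001], 0, 0]]'|f; python3 - <<'E'
from h import *
print(ctrl.get_state()["torque"]);b=cv2.cvtColor(shot("side","side4"),6)
for r in range(108,120): print(r,b[r,340:354])
E
```

```text
position: [0.4205, 0.1018, 0.2081]
ft_force: [-0.3, 0.3, -2.0]
position: [0.4205, 0.1017, 0.209]
ft_force: [-1.0, -0.6, -0.4]
position: [0.4204, 0.1017, 0.2099]
ft_force: [1.3, 0.1, -2.1]
position: [0.4202, 0.1017, 0.2109]
ft_force: [0.2, 0.3, -4.0]
[0.01439506 0.21284963 0.00710393]
108 [ 98 116 120 120 119 118 121 126 132  96  97  94  92  93]
109 [ 99 116 118 111 111 114 121 119 104  91  91  97  82  82]
110 [ 90 113 108  86  88  98 114  98  90  79  72 105 105 100]
111 [119 128 124 128 125 117  55  55  55  60  65  95  92  91]
112 [115 125 124 130 138  91  56  56  60  56  64  98  96  95]
113 [108 115 116 116 118 106  57  61  57  55  63  98 101  97]
114 [132 133 134 130 134 127  56  59  55  54  64  98  98  96]
115 [119 115 111 100 113 105  66  62  73  75  74 101  99  95]
116 [ 95  92  96 101  90  87  92  95 105  84  78  99  95  98]
117 [125 123 108 130 100 106 119 129 133  99  80 100  96  95]
118 [125 124 120 151  94 107 122 131 140 117  80  94  94  96]
119 [126 126 114 128  93 111 126 138 144 127  80  92  95  96]
```

```bash
f(){ grep -E 'posi|ft'|cut -c1-60; }; python3 inch.py '[[[0, 0, 0.001], 0, 0], [[0, 0, 0.002], 0, 0], [[0, 0, 0.0032], 0, 0], [[0, 0, 0.0032], 0, 0]]'|f; python3 inch.py '[[[-0.001, 0, 0], 0, 0], [[-0.002, 0, 0], 0, 0], [[-0.003, 0, 0], 0, 0], [[-0.004, 0, 0], 0, 0], [[-0.004, 0, 0], 0, 0]]'|f;  python3 inch.py '[[[-0.001, 0, 0], 0, 0], [[-0.002, 0, 0], 0, 0], [[-0.003, 0, 0], 0, 0], [[-0.004, 0, 0], 0, 0], [[-0.004, 0, 0], 0, 0]]'|f;python3 - <<'E'
from h import *
s=ctrl.get_state();R=Ro.from_rotvec(s["tool_rot"]).as_matrix();x=-R[:,0]
T=s["position"]+.1295*x+[0,0,.008];print(T,(T-RAM)@XD,(T-RAM)@YD,s["ft_force"],s["torque"])
E
```

```text
position: [0.4209, 0.1018, 0.2081]
ft_force: [0.5, -0.6, -2.0]
position: [0.4247, 0.1021, 0.2079]
ft_force: [-1.2, -0.1, -0.7]
position: [0.4286, 0.1025, 0.2079]
ft_force: [0.3, -0.4, -1.2]
[0.55748822 0.11510284 0.21589498] -0.035902779481022475 0.001877983338115779 [ 0.34292666 -0.37528768 -1.16346645] [-0.00253653 -0.01754283 -0.01595858]
```

```bash
f(){ grep -E 'posi|ft'|cut -c1-60; }; python3 inch.py '[[[-0.001, 0, 0], 0, 0], [[-0.002, 0, 0], 0, 0], [[-0.003, 0, 0], 0, 0], [[-0.004, 0, 0], 0, 0], [[-0.004, 0, 0], 0, 0]]'|f;  python3 inch.py '[[[-0.001, 0, 0], 0, 0], [[-0.002, 0, 0], 0, 0], [[-0.003, 0, 0], 0, 0], [[-0.004, 0, 0], 0, 0], [[-0.0045, 0, 0], 0, 0], [[-0.0045, 0, 0], 0, 0]]'|f;python3 - <<'E'
from h import *
s=ctrl.get_state();R=Ro.from_rotvec(s["tool_rot"]).as_matrix();x=-R[:,0]
T=s["position"]+.1295*x+[0,0,.008];print(T,(T-RAM)@XD,(T-RAM)@YD,s["ft_force"],s["torque"])
E
```

```text
position: [0.4326, 0.1029, 0.2079]
ft_force: [-0.2, -0.1, -1.9]
position: [0.437, 0.1033, 0.2078]
ft_force: [0.3, 1.5, -1.3]
[0.56586985 0.1158782  0.21584383] -0.02748558708596877 0.0018170413321068283 [ 0.28575718  1.46019009 -1.25636895] [ 0.04531421  0.00966419 -0.01341568]
```

```bash
f(){ grep -E 'time|posi|ft'|cut -c1-60; }; python3 inch.py '[[[0, 0, -0.001], 0, 0], [[0, 0, -0.002], 0, 0], [[0, 0, -0.003], 0, 0], [[0, 0, -0.004], 0, 0], [[0, 0, -0.005], 0, 0], [[0, 0, -0.006], 0, 0], [[0, 0, -0.006], 0, 0]]'|f;  python3 inch.py '[[[0, 0, -0.0005], 0, 0], [[0, 0, -0.001], 0, 0], [[0, 0, -0.0015], 0, 0], [[0, 0, -0.002], 0, 0], [[0, 0, -0.002], 0, 0]]'|f;  python3 inch.py '[[[0, 0, -0.0005], 0, 0], [[0, 0, -0.001], 0, 0], [[0, 0, -0.0015], 0, 0], [[0, 0, -0.002], 0, 0], [[0, 0, -0.002], 0, 0]]'|f;python3 - <<'E'
from h import *
s=ctrl.get_state();print(s["torque"],s["position"],s["ft_force"])
b=cv2.cvtColor(shot("side","side5"),6)
for r in range(104,120): print(r,b[r,340:356])
E
```

```text
time: 15.0
position: [0.4365, 0.1033, 0.2137]
ft_force: [-1.8, -0.0, -3.5]
time: 15.5
position: [0.437, 0.1033, 0.216]
ft_force: [-1.1, 0.6, -3.7]
time: 16.0
position: [0.437, 0.1034, 0.218]
ft_force: [-0.7, -0.9, -3.2]
[-0.02325474  0.46043719  0.02677431] [0.43703885 0.1033931  0.21799336] [-0.69571851 -0.93927962 -3.18953891]
104 [100 112 117 121 119 118 120 120 120 115  98  97  96  95  96  97]
105 [100 111 118 120 120 120 118 121 122 118 103  96  97  97  98 100]
106 [ 98 115 117 120 120 120 118 121 115 110 102  96  97  98  98  97]
107 [ 99 116 120 121 121 123 120 118 116  92 100  91  91  90  91  89]
108 [ 99 118 121 120 118 110 112 113 106  83  74  69  63  64  62  57]
109 [ 95 116 114 111 103  43  58  57  56  59  66  88  90  93  97  95]
110 [ 83 112 108  86  84  61  53  59  59  57  82 148 146 148 150 145]
111 [112 122 122 122 118  77  58  54  56  55  62  97  99  95  96  97]
112 [132 136 134 138 136 106  56  54  58  55  59  97  98  97  95  98]
113 [115 111 113 112 109 103  59  62  70  71  73 102  97  98  96  97]
114 [105 101 103 108  80  83  83  89  98  79  76 100  97 100  97  97]
115 [125 122 127 148  92 104 111 121 121 102  79  99  98  96  96  97]
116 [125 120 105 120  98 104 112 123 126 104  77  99  96  94  97  97]
117 [127 122 106 129  98 107 118 128 130  96  75  99  98  96  97  96]
118 [126 124 119 150  96 107 121 133 137 124  79  98  99  97  97  95]
119 [126 124 114 129  93 110 125 137 145 144  78  95  93  95  94  93]
```

```bash
f(){ grep -E 'time|posi|ft'|cut -c1-60; }; python3 inch.py '[[[0, 0, -0.0005], 0, 0], [[0, 0, -0.001], 0, 0], [[0, 0, -0.0015], 0, 0], [[0, 0, -0.002], 0, 0], [[0, 0, -0.002], 0, 0], [[0, 0, -0.002], 0, 0]]'|f;  python3 inch.py '[[[0, 0, -0.0005], 0, 0], [[0, 0, -0.001], 0, 0], [[0, 0, -0.0015], 0, 0], [[0, 0, -0.002], 0, 0], [[0, 0, -0.002], 0, 0], [[0, 0, -0.002], 0, 0]]'|f; python3 - <<'E'
from h import *
s=ctrl.get_state();print(s["torque"],s["position"],s["ft_force"])
b=cv2.cvtColor(shot("side","side6"),6)
for r in range(102,118): print(r,b[r,340:356])
E
```

```text
time: 16.65
position: [0.4373, 0.1034, 0.2199]
ft_force: [2.5, 0.5, -4.7]
time: 17.25
position: [0.437, 0.1033, 0.2219]
ft_force: [2.4, -0.4, -4.9]
[ 0.01894414 -0.17987092  0.00887811] [0.43697196 0.10331681 0.22192819] [ 2.39963114 -0.4087524  -4.90217142]
102 [104 109 118 121 121 118 118 121 119 120 117  76  79  77  74  79]
103 [ 99 110 118 119 123 120 120 121 120 119 123 121 119 116 114 115]
104 [ 99 113 118 121 118 121 118 120 121 116  98 100  94  94  93  97]
105 [103 112 117 117 116 118 119 119 120 114 101  95  96  95  96  99]
106 [ 99 116 121 116 120 118 119 122 121 111 103  98  96  95  96  96]
107 [ 97 116 119 120 117 109 109 110 106  88  98  88  83  83  81  83]
108 [ 98 117 121 120 111  45  61  56  57  58  56  57  57  54  55  56]
109 [ 94 113 115 111 102  44  57  57  56  57  65  90  89  89  85  92]
110 [ 89 104 101  86  85  65  58  56  57  58  76 136 141 141 144 147]
111 [131 132 136 138 131  83  56  52  58  52  60  93  97 100  96  93]
112 [113 116 113 111 103  67  60  63  68  65  65  97  99  99  97  95]
113 [ 93 103 102 103  82  88  84  90  85  84  72  99  96  98  97  99]
114 [129 125 131 139  77 103 109 116 123 105  78  97  96  97  96  96]
115 [125 125 127 148  94 105 113 121 122 105  77  98  94  98  95  96]
116 [124 120 103 119  97 107 113 127 126 104  77 100  96  96  93  96]
117 [128 123 107 127  98 106 115 129 129  98  81  97  95  98  97  97]
```

```bash
for k in 1 2 3; do python3 - <<'E'
from h import *
b=shot("side")
s=ctrl.get_state();print(s["time"],s["torque"].round(3),s["position"].round(4),s["ft_force"].round(2))
E
done; python3 inch.py '[[[0, 0, 0], 0, 0]]'|tail -4; python3 - <<'E'
from h import *
s=shot("side","side7");t=shot("top","top7")
W=np.zeros((560,800,3),np.uint8);a=crop(s,310,90,380,150,7);b=crop(t,215,155,270,235,5.5);W[:a.shape[0],:a.shape[1]]=a;W[:b.shape[0],495:495+b.shape[1]]=b
cv2.imwrite("pics/c6.png",np.clip(W*1.6,0,255).astype(np.uint8))
E
```

```text
17.35 [ 0.046 -0.142 -0.023] [0.437  0.1033 0.2219] [ 1.88  0.22 -4.86]
17.4 [ 0.001 -0.082 -0.059] [0.437  0.1033 0.2219] [ 1.82 -0.42 -5.16]
17.45 [ 0.054 -0.146  0.026] [0.437  0.1033 0.2219] [ 2.45 -0.22 -5.54]
tool_rot: [-0.153, 3.138, 0.0]
ft_force: [2.0, 0.4, -4.0]
grip_width: 0.196
grip_force: 59.9
```

View pics/c6.png

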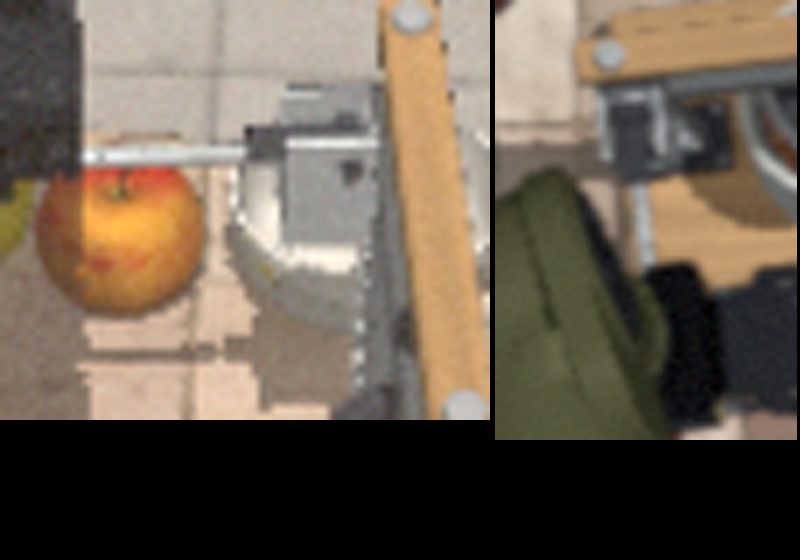

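The pawl's tail is raised well up: the dark tail is now at about v=108–112 with the rod under it, and the cheeks are unmoved. I lift a little more so that the crosshead rests on the rod.

```bash
f(){ grep -E 'time|posi|ft'|cut -c1-60; }; for i in 1; do python3 inch.py '[[[0, 0, -0.0005], 0, 0], [[0, 0, -0.001], 0, 0], [[0, 0, -0.001], 0, 0], [[0, 0, -0.001], 0, 0]]'|f; done;  python3 inch.py '[[[0, 0, -0.0005], 0, 0], [[0, 0, -0.001], 0, 0], [[0, 0, -0.001], 0, 0], [[0, 0, -0.001], 0, 0]]'|f; python3 inch.py '[[[0, 0, -0.0005], 0, 0], [[0, 0, -0.001], 0, 0], [[0, 0, -0.001], 0, 0], [[0, 0, -0.001], 0, 0]]'|f; python3 - <<'E'
from h import *
b=cv2.cvtColor(shot("side","side8"),6)
s=ctrl.get_state();print(s["torque"],s["position"],s["ft_force"])
a=cv2.cvtColor(cv2.imread("pics/side0.png"),6)
for r in list(range(102,118))+list(range(121,129)): print(r,b[r,342:362],a[r,350:362])
E
```

```text
time: 18.05
position: [0.4369, 0.1033, 0.2228]
ft_force: [2.3, 0.9, -5.3]
time: 18.45
position: [0.4369, 0.1033, 0.2239]
ft_force: [2.1, 0.8, -5.5]
time: 18.85
position: [0.4369, 0.1034, 0.2249]
ft_force: [2.4, -0.3, -5.2]
[-0.01232236  0.01668508 -0.0204892 ] [0.43687059 0.10334899 0.22488865] [ 1.58889847 -0.66511214 -5.50354902]
102 [117 118 121 120 120 118 121 121 132 137 135 130 124 124 122 120 117 113
 116 111] [127 126 128 129 128 126 127 129 123 123 124 125]
103 [118 118 123 122 118 117 121 116  99  94  95  94  95  97  95  95  96  95
  96  96] [138 141 145 145 148 147 145 145 134 131 134 134]
104 [118 120 118 117 120 121 116 118 101  98 100  98  96  99  92  98  94  94
  95  96] [96 95 94 94 94 97 94 95 94 95 94 93]
105 [118 120 118 118 121 121 120 116 104 100 100  97  98  96  94  92  80  76
  77  95] [100  97  96  94  93  94  94  94  96  94  92  96]
106 [118 119 118 111 109 108 113 106  98  89  93  88  91  82  80  66  58  61
  59  77] [100  98  97  97  97  94  98  92  84  76  84  93]
107 [117 119 111  43  54  49  52  51  57  57  63  59  57  59  59  56  57  61
  56  61] [100  
[... 1665 characters left out ...]
94 95 95 96 95]
124 [ 78  76  84  93 114 144 150 145 138 129 125 127 125 124 124 120 125 138
 129  99] [103  97  95  97  94 102 101  98 100  98  96  86]
125 [ 89  76  76  83  94 111 146 135 150 148 154 155 156 155 153 152 153 152
 146  97] [124 114 117 118 120 132 130 128 121 122 113  70]
126 [112  79  72  80  87  94 104 141 143 133 149 151 153 152 154 152 154 153
 144 104] [140 135 148 149 154 151 151 150 149 152 141  94]
127 [ 90  77  75  76  81  86  98 108 120 140 131 130 144 146 151 153 151 151
 138 105] [120 141 133 125 145 142 148 149 151 148 136 101]
128 [121  88  76  81  77  82  85  93  83  82  83  96 110 105 130 144 145 138
  94 100] [104 104  97  93 106 107 134 142 144 134  89  84]
```

The cheeks have risen about 1 px (≈3 mm), so the crosshead now hangs on the rod. I lower it gently.

```bash
f(){ grep -E 'time|posi|ft'|cut -c1-60; }; python3 inch.py '[[[0, 0, 0.001], 0, 0], [[0, 0, 0.003], 0, 0], [[0, 0, 0.005], 0, 0], [[0, 0, 0.007], 0, 0], [[0, 0, 0.009], 0, 0], [[0, 0, 0.011], 0, 0], [[0, 0, 0.013], 0, 0], [[0, 0, 0.015], 0, 0], [[0, 0, 0.017], 0, 0], [[0, 0, 0.019], 0, 0], [[0, 0, 0.020], 0, 0], [[0, 0, 0.020], 0, 0]]'|f; python3 - <<'E'
from h import *
b=cv2.cvtColor(shot("side","side9"),6)
s=ctrl.get_state();print(s["torque"],s["position"],s["ft_force"])
print("near cheek top col352-356", b[100:140,352:357].mean(1).astype(int))
E
```

```text
time: 20.1
position: [0.4369, 0.1033, 0.2047]
ft_force: [2.1, 0.7, -4.9]
[0.02699731 0.05622819 0.00586251] [0.43687074 0.10334355 0.20473444] [ 2.240988   -0.15848293 -5.46086986]
near cheek top col352-356 [108 108 120 121 120 128 118 112 118  95  98  95  79  57  87 140  93  97
  97  97  95  96  97  95  94  96  96  97  96 105 111  97  81  80  80  78
  74  76  76  78]
```

```bash
f(){ grep -E 'time|posi|ft'|cut -c1-60; }; python3 inch.py '[[[0, 0, 0.001], 0, 0], [[0, 0, 0.003], 0, 0], [[0, 0, 0.005], 0, 0], [[0, 0, 0.007], 0, 0], [[0, 0, 0.008], 0, 0], [[0, 0, 0.008], 0, 0]]'|f; python3 - <<'E'
from h import *
b=cv2.cvtColor(shot("side","side10"),6)
s=ctrl.get_state();print(s["torque"],s["position"],s["ft_force"])
print( b[105:140,352:357].mean(1).astype(int))
E
python3 inch.py '[[[0, 0, 0.001], 0, 0], [[0, 0, 0.0025], 0, 0], [[0, 0, 0.004], 0, 0], [[0, 0, 0.005], 0, 0], [[0, 0, 0.005], 0, 0]]'|f
```

```text
time: 20.75
position: [0.4369, 0.1033, 0.1967]
ft_force: [2.1, -0.4, -4.5]
[-0.01765953  0.07731705 -0.0184532 ] [0.43688939 0.10332582 0.19674265] [ 1.12386621  0.73115678 -3.91163528]
[127 124 124 124 120 146  96  97  97  91  57  70 101  93  96  97  96  95
  95  96  95  96  95  96  96  95  90  86  92  81  76  73  76  77  77]
time: 21.3
position: [0.4369, 0.1033, 0.1917]
ft_force: [1.7, -0.3, -5.2]
```

```bash
f(){ grep -E 'posi|ft'|cut -c1-60; }; python3 inch.py '[[[0, 0, 0.001], 0, 0], [[0, 0, 0.0025], 0, 0], [[0, 0, 0.004], 0, 0], [[0, 0, 0.005], 0, 0], [[0, 0, 0.005], 0, 0]]'|f; python3 inch.py '[[[0, 0, 0.001], 0, 0], [[0, 0, 0.0025], 0, 0], [[0, 0, 0.004], 0, 0], [[0, 0, 0.005], 0, 0], [[0, 0, 0.005], 0, 0]]'|f;  python3 - <<'E'
from h import *
b=cv2.cvtColor(shot("side","side11"),6)
s=ctrl.get_state();print(s["torque"],s["position"],s["ft_force"])
print( b[105:140,352:357].mean(1).astype(int))
E
```

```text
position: [0.4369, 0.1034, 0.1867]
ft_force: [1.1, -0.2, -5.8]
position: [0.4369, 0.1033, 0.1817]
ft_force: [1.8, -0.7, -5.2]
[-0.00556693  0.07966571 -0.05891094] [0.43691579 0.10333581 0.18175596] [ 1.86814156  0.0128235  -5.0267096 ]
[127 123 124 127 128 131 134 140 146 141  90  96  97  90  63  61  89 120
  96  97  98  96  95  96  96  95  95  96  96  94  88  67  78  92 109]
```

```bash
f(){ grep -E 'posi|ft'|cut -c1-60; }; python3 inch.py '[[[0, 0, 0.001], 0, 0], [[0, 0, 0.0025], 0, 0], [[0, 0, 0.004], 0, 0], [[0, 0, 0.005], 0, 0], [[0, 0, 0.005], 0, 0]]'|f; python3 inch.py '[[[0, 0, 0.001], 0, 0], [[0, 0, 0.0025], 0, 0], [[0, 0, 0.004], 0, 0], [[0, 0, 0.005], 0, 0], [[0, 0, 0.005], 0, 0]]'|f;  python3 - <<'E'
from h import *
b=cv2.cvtColor(shot("side","side12"),6)
s=ctrl.get_state();print(s["torque"],s["position"],s["ft_force"])
print( b[105:140,352:357].mean(1).astype(int))
E
```

```text
position: [0.4369, 0.1033, 0.1767]
ft_force: [1.3, 0.7, -3.5]
position: [0.4369, 0.1033, 0.1717]
ft_force: [1.4, 0.1, -5.4]
[0.02984131 0.10434251 0.0296063 ] [0.4368849  0.10334175 0.17175588] [ 2.60026851 -0.66881591 -4.44552298]
[128 122 124 127 130 131 135 139 146 152 152 134 147  96  97  96  88  57
  72 100  93  97  97  97  96  96  97  95  95  95  96  97  94 100 115]
```

```bash
f(){ grep -E 'posi|ft'|cut -c1-60; }; python3 inch.py '[[[0, 0, 0.001], 0, 0], [[0, 0, 0.0025], 0, 0], [[0, 0, 0.004], 0, 0], [[0, 0, 0.005], 0, 0], [[0, 0, 0.005], 0, 0]]'|f; python3 inch.py '[[[0, 0, 0.001], 0, 0], [[0, 0, 0.0025], 0, 0], [[0, 0, 0.004], 0, 0], [[0, 0, 0.005], 0, 0], [[0, 0, 0.005], 0, 0]]'|f;  python3 - <<'E'
from h import *
b=cv2.cvtColor(shot("side","side13"),6)
s=ctrl.get_state();print(s["torque"],s["position"],s["ft_force"])
print( b[105:145,352:357].mean(1).astype(int))
cv2.imwrite("pics/c7.png",np.clip(crop(cv2.imread("pics/side13.png"),320,100,400,180,7)*1.6,0,255).astype(np.uint8))
E
```

```text
position: [0.4369, 0.1034, 0.1667]
ft_force: [1.1, -0.6, -5.0]
position: [0.4369, 0.1034, 0.1617]
ft_force: [0.9, 0.6, -5.6]
[-0.01263756  0.08773345 -0.0764436 ] [0.43689515 0.10335255 0.16176208] [ 0.89644185  0.2270969  -5.61920033]
[127 122 125 127 129 133 136 138 146 152 158 163 164 156 121 126  96  97
  96  79  59  88 139  90  97  97  97  96  96  96  96  95  97  97  95  94
  91  82  82  81]
```

View pics/c7.png

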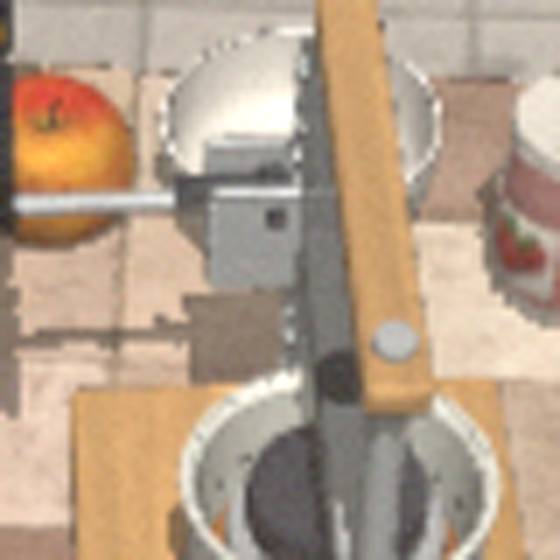

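The plate is now inside the mould and nearing the follower. The tail still rests on the rod at about (347,127), and the load is still on the rod.

```bash
f(){ grep -E 'posi|ft'|cut -c1-60; }; python3 inch.py '[[[0, 0, 0.001], 0, 0], [[0, 0, 0.002], 0, 0], [[0, 0, 0.003], 0, 0], [[0, 0, 0.004], 0, 0], [[0, 0, 0.004], 0, 0]]'|f; python3 inch.py '[[[0, 0, 0.001], 0, 0], [[0, 0, 0.002], 0, 0], [[0, 0, 0.003], 0, 0], [[0, 0, 0.004], 0, 0], [[0, 0, 0.004], 0, 0]]'|f;  python3 - <<'E'
from h import *
b=cv2.cvtColor(shot("side","side14"),6)
s=ctrl.get_state();print(s["torque"],s["position"],s["ft_force"])
print( b[115:145,352:357].mean(1).astype(int))
E
```

```text
position: [0.4369, 0.1033, 0.1577]
ft_force: [1.5, 0.0, -4.7]
position: [0.4369, 0.1033, 0.1537]
ft_force: [1.5, 0.3, -4.7]
[-0.062587    0.11430906 -0.02110751] [0.43689775 0.10334839 0.15375571] [ 1.64766771 -0.21685201 -5.89472919]
[159 162 164 164 164 157 138 143  96  99  95  83  59  70 101  90  96  97
  98  95  95  97  96  96  95  98  96  91  80  81]
```

```bash
f(){ grep -E 'posi|ft'|cut -c1-60; }; python3 inch.py '[[[0, 0, 0.001], 0, 0], [[0, 0, 0.002], 0, 0], [[0, 0, 0.003], 0, 0], [[0, 0, 0.004], 0, 0], [[0, 0, 0.004], 0, 0]]'|f; python3 inch.py '[[[0, 0, 0.001], 0, 0], [[0, 0, 0.002], 0, 0], [[0, 0, 0.003], 0, 0], [[0, 0, 0.004], 0, 0], [[0, 0, 0.004], 0, 0]]'|f;  python3 - <<'E'
from h import *
b=cv2.cvtColor(shot("side","side15"),6)
s=ctrl.get_state();print(s["torque"],s["position"],s["ft_force"])
print( b[115:145,352:357].mean(1).astype(int))
E
```

```text
position: [0.437, 0.1034, 0.1498]
ft_force: [1.1, -0.6, -4.1]
position: [0.4372, 0.1035, 0.146]
ft_force: [-0.4, 0.4, -1.2]
[ 0.03222758 -0.00316478  0.0055461 ] [0.43717055 0.10355627 0.14609795] [ 0.0893776   0.08498602 -1.23391756]
[159 163 165 164 165 162 157 138 140  96  97  97  86  59  74 108  89  97
  98  96  97  97  95  94  96  97  97  96  91  77]
```

The load has come off the rod at TCP z≈0.1487, so the plate rests on the follower. I lower the rod to the middle of the opening and let the pawl swing home.

```bash
f(){ grep -E 'time|posi|ft'|cut -c1-60; }; python3 inch.py '[[[0, 0, 0.001], 0, 0], [[0, 0, 0.002], 0, 0], [[0, 0, 0.003], 0, 0], [[0, 0, 0.004], 0, 0], [[0, 0, 0.005], 0, 0], [[0, 0, 0.006], 0, 0], [[0, 0, 0.006], 0, 0]]'|f; python3 inch.py '[[[0, 0, 0.001], 0, 0], [[0, 0, 0.002], 0, 0], [[0, 0, 0.003], 0, 0], [[0, 0, 0.004], 0, 0], [[0, 0, 0.005], 0, 0], [[0, 0, 0.005], 0, 0]]'|f;  python3 - <<'E'
from h import *
b=cv2.cvtColor(shot("side","side16"),6)
s=ctrl.get_state();print(s["torque"],s["position"],s["ft_force"])
print( b[115:145,352:357].mean(1).astype(int))
for r in range(125,142): print(r,b[r,338:356])
E
```

```text
time: 27.25
position: [0.4368, 0.1033, 0.1397]
ft_force: [0.6, -0.5, -0.3]
time: 27.85
position: [0.4368, 0.1033, 0.1347]
ft_force: [0.2, -0.4, -2.0]
[ 0.06071724 -0.06958217  0.00745963] [0.43687115 0.10332929 0.13477483] [ 0.12231528  0.7502782  -1.8030166 ]
[159 163 164 164 164 163 157 138 140  96  97  98  85  59  75 108  90  97
  98  97  96  97  96  95  96  97  97  96  92  77]
125 [ 74  92 122 119  88  76  76  84  95 114 145 101  96  96  97 100  96  98]
126 [ 74 104 129 124 111  79  79  85  84  94  95  99  98 100 100  99  98 101]
127 [ 65 102 129 124  91  80  75  77  80  88  98  91  94  94  92  93  89  88]
128 [ 68  97 133 128 123  91  73  69  70  73  66  70  71  64  62  59  56  61]
129 [ 81 112 123 122 121 116  75  56  54  60  56  60  66  71  74  74  72  74]
130 [106 112 119 119 117 113  84  54  58  58  59  68  89 103 102  99 101 108]
131 [ 99 125 124 119 122 117 113  54  56  52  58  66  97  92  89  91  93  88]
132 [103 128 129 124 125 123 119  65  58  53  60  67 101  96  98  97  98  95]
133 [114 125 126 122 125 123 121  83  64  74  76  77 104  97  99  99  97 101]
134 [123 126 124 129 127 135 134 104 104 100  98  95 102  97  96  99  97  99]
135 [147 148 149 150 156 159 153 156 154 150 141 112  95  97  97  95  98  97]
136 [108 106 111 110 108 112 110 107 109 104 102  85  94  96  95  96  98  97]
137 [ 96  98  97  92  98 109 108 108 107 106 101  67  98  97  96  99  96  95]
138 [121 120 118 125 121 123 119 124 123 125 119  77  99  93  96  98  95  94]
139 [126 126 121 122 123 123 120 125 125 127 124  81  97  94  98  97  95  97]
140 [128 122 125 127 126 127 124 124 127 129 125  94  98  96  99  98  98  95]
141 [127 128 128 130 128 130 126 126 127 131 126  97  97  97  97 101  97  97]
```

The rod (rows 134–137) is free below the tail, and the crosshead has not moved. I draw the rod out along −x.

```bash
f(){ grep -E 'time|posi|ft'|cut -c1-60; }; python3 inch.py '[[[0.001, 0, 0], 0, 0], [[0.003, 0, 0], 0, 0], [[0.005, 0, 0], 0, 0], [[0.007, 0, 0], 0, 0], [[0.009, 0, 0], 0, 0], [[0.009, 0, 0], 0, 0]]'|f; python3 inch.py '[[[0.002, 0, 0], 0, 0], [[0.005, 0, 0], 0, 0], [[0.008, 0, 0], 0, 0], [[0.011, 0, 0], 0, 0], [[0.014, 0, 0], 0, 0], [[0.017, 0, 0], 0, 0], [[0.02, 0, 0], 0, 0], [[0.022, 0, 0], 0, 0], [[0.022, 0, 0], 0, 0], [[0.022, 0, 0], 0, 0]]'|f;  python3 - <<'E'
from h import *
b=cv2.cvtColor(shot("side","side17"),6)
delta([.42,-.19,.134],-.2)
print( b[115:145,352:357].mean(1).astype(int))
E
```

```text
time: 28.5
position: [0.4277, 0.1025, 0.1349]
ft_force: [-0.5, 0.3, -1.0]
time: 29.5
position: [0.4061, 0.1004, 0.1349]
ft_force: [0.8, 0.2, -1.2]
t 29.55 pos [0.4062 0.1004 0.1349] delta [ 0.0145 -0.2903  0.0009] turn 0.297 tilt [-0.0003  0.0001] xax [-0.995 -0.097] q [-0.79 -0.14  0.45  2.12  0.07  1.15  1.3 ]
[159 163 163 165 164 163 156 139 140  96  96  96  85  60  76 109  91  97
  98  97  96  96  98  96  96  97  96  96  90  78]
```

```bash
f(){ grep -E 'time|posi|ft'|cut -c1-60; }; python3 inch.py '[[[0.003, -0.02, 0], 0, 0], [[0.006, -0.05, -0.01], 0, 0], [[0.01, -0.08, -0.02], 0.03, 0], [[0.014, -0.11, -0.02], 0.06, 0], [[0.014, -0.14, -0.02], 0.1, 0], [[0.014, -0.17, -0.02], 0.14, 0], [[0.014, -0.2, -0.02], 0.18, 0], [[0.014, -0.23, -0.02], 0.22, 0], [[0.014, -0.26, -0.02], 0.26, 0], [[0.014, -0.29, -0.02], 0.3, 0], [[0.006, -0.32, -0.01], 0.34, 0], [[-0.004, -0.35, 0], 0.38, 0], [[-0.014, -0.38, 0], 0.41, 0], [[-0.0234, -0.4, 0.02], 0.432, 0], [[-0.0234, -0.4075, 0.04], 0.432, 0], [[-0.0234, -0.4075, 0.06], 0.432, 0], [[-0.0234, -0.4075, 0.08], 0.432, 0], [[-0.0234, -0.4075, 0.08], 0.432, 0], [[-0.0234, -0.4075, 0.08], 0.432, 0]]'|f;  python3 - <<'E'
from h import *
b=cv2.cvtColor(shot("side","side18"),6)
delta([.4692,-.303,.0035],-.335)
print( b[115:145,352:357].mean(1).astype(int))
cv2.imwrite("pics/c8.png",np.clip(crop(cv2.imread("pics/side18.png"),250,90,450,310,2.7)*1.5,0,255).astype(np.uint8))
E
```

```text
time: 31.45
position: [0.4689, -0.3031, 0.055]
ft_force: [0.9, -0.8, -1.0]
t 31.5 pos [ 0.4695 -0.3033  0.0557] delta [0.0005 0.0002 0.0522] turn 0.0 tilt [-0.0011 -0.0003] xax [-0.945  0.328] q [-0.25  0.39  0.93  1.89 -0.36  1.04  2.06]
[166 171 171 172 171 172 164 146 149 102 102 101  90  62  78 113  95 102
 102 103 101 101 102 100 100 104 102 100  96  81]
```

View pics/c8.png

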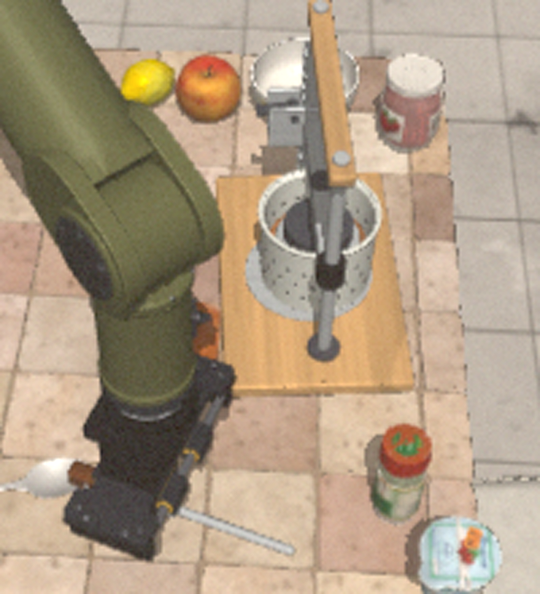

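The plate sits in the mould on the follower. The rod is level in the gripper over its old place, with the jar well clear. I lay it down.

```bash
f(){ grep -E 'time|posi|ft'|cut -c1-60; }; python3 inch.py '[[[0, 0, 0.012], 0, 0], [[0, 0, 0.024], 0, 0], [[0, 0, 0.034], 0, 0], [[0, 0, 0.042], 0, 0], [[0, 0, 0.046], 0, 0], [[0, 0, 0.048], 0, 0], [[0, 0, 0.048], 0, 0], [[0, 0, 0.048], 0, 0]]'|f; python3 inch.py '[[[0, 0, 0.001], 0, 0], [[0, 0, 0.002], 0, 0], [[0, 0, 0.003], 0, 0], [[0, 0, 0.003], 0, 0], [[0, 0, 0.003], 0, 0]]'|f
```

```text
time: 32.3
position: [0.4692, -0.3032, 0.0071]
ft_force: [0.5, 0.3, -2.0]
time: 32.8
position: [0.4689, -0.3029, 0.0038]
ft_force: [-0.5, -0.0, -1.4]
```

```bash
f(){ grep -E 'time|posi|ft|width'|cut -c1-60; }; python3 inch.py '[[[0, 0, 0.0005], 0, 0], [[0, 0, 0.0005], 0, 0.3], [[0, 0, 0.0005], 0, 0.4], [[0, 0, 0.0005], 0, 0.6], [[0, 0, 0.0005], 0, 0.8], [[0, 0, 0.0005], 0, 1], [[0, 0, 0.0005], 0, 1], [[0, 0, 0.0005], 0, 1], [[0, 0, 0.0005], 0, 1], [[0, 0, 0.0005], 0, 1], [[0, 0, 0.0005], 0, 1], [[0, 0, 0.0005], 0, 1]]'|f; python3 inch.py '[[[0, 0, -0.01], 0, 1], [[0, 0, -0.03], 0, 1], [[0, 0, -0.06], 0, 1], [[0, 0, -0.09], 0, 1], [[0, 0, -0.12], 0, 1], [[0, 0, -0.15], 0, 1], [[0.02, 0.02, -0.17], 0, 1], [[0.02, 0.02, -0.17], 0, 1], [[0.02, 0.02, -0.17], 0, 1], [[0.02, 0.02, -0.17], 0, 1]]'|f;  python3 - <<'E'
from h import *
b=shot("side","side19")
g=cv2.cvtColor(b,6);print( g[115:145,352:357].mean(1).astype(int))
a=crop(b,250,100,450,390,2);cv2.imwrite("pics/c9.png",np.clip(a*1.5,0,255).astype(np.uint8))
E
```

```text
time: 34.0
position: [0.4689, -0.3029, 0.0033]
ft_force: [-0.1, 0.1, -0.3]
grip_width: 0.991
time: 35.0
position: [0.4563, -0.2777, 0.1729]
ft_force: [-0.0, -0.4, -0.0]
grip_width: 1.0
[168 173 175 175 175 174 166 147 150 103 104 103  91  63  78 114  98 104
 103 104 102 102 103 102 103 102 102 102  96  82]
```

View pics/c9.png

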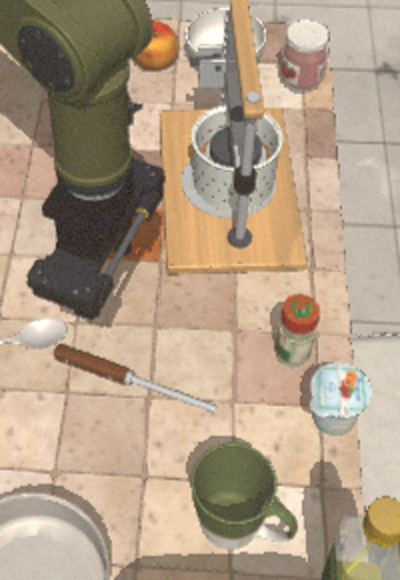

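The rod lies flat by its old place, with its tip near (357,304). The mug, the jar and the press are undisturbed, and the plate is on the follower. Handing in.

```bash
python3 - <<'E'
from bench import ctrl
print(ctrl.close_job())
E
```

```text
the job is handed in; nothing more can be done
None
```

I handed in the job at about 35 s. By force readings and the camera, the weight came down on the rod until the plate took it on the follower, and the rod lies flat on the worktop clear of the press; the grader returned no verdict.

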